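# Put the slide box away and lock the tray under the riser

## Task

Lay the box of microscope slides flat, lid side up as it lies now, in the pulled-out tray under the white bench riser. Push the tray fully home, then lock it by turning the latch knob on the underside of the riser's board clockwise (seen from above) as far as it goes, by its wing. Leave the other things where they are, and let go of everything.

Things in the scene. Friction and masses are not known exactly. Their poses are not given: they have to be found in the camera images.
- riser: White fixed bench riser, yaw -0.25 to 0.05 rad: board 240 deep x 290 wide (y -180 to +110), underside 100 and top 112 above the worktop, on two side panels. Origin: on the worktop under the board's front edge, on the tray's centre line; x to its back, y left, z up. Bottles up to 150 tall are fixed on the board's rear, from x = 165 back; its front is clear.
- tray (a joint): How far the aluminium tray is pulled out, m: 0 fully home at its stop, 0.18 fully out. Slides along the riser's x axis, stiff (about 2 N), stays where left. Starts 0.155 to 0.175 out. Unless it is within 0.008 of home, its side wall blocks the latch's tongue. At the start only its front 120 to 140 lies clear of the board.
- tray_handle (a point): Middle of the tray's handle, a steel bar of diameter 12, 76 long across the tray, 58 above the worktop; axes as the riser's. It is 75 in front of the tray's front wall; home, 38 in front of the board. Tray 200 (x) x 160 (y) outside; its floor's centre is at x +173, y -20, z -45 from here (13 above the worktop); side and back walls 3 thick rise 34 over the floor, front wall 41.
- latch (a joint): Turn of the latch knob, rad: 0 unlocked (wing points forward, slanting 0.75 rad away from the tray), 1.5 locked at its stop (wing slants 0.75 rad toward the tray). Grows clockwise from above. Starts at 0 to 0.3. Takes about 0.12 N m (2 N on the wing), stays where left. A tongue 52 long below the hub swings in front of the tray's front wall.
- latch_axis (a point): On the latch knob's vertical axis at the wing's mid-height, 82 above the worktop; 22 behind the board's front edge and 110 to the right (-y) of the tray's centre line. The steel hub, radius 17, hangs from the board's underside.
- latch_wing (a point): Point on the knob's wing, 75 out from the axis, at mid-height, 82 above the worktop. The wing is a steel bar 14 thick and 22 high (71 to 93 up) from the hub to 97 out; its outer half stands clear in front of the board at all angles. The point's -x axis points outward along the wing.
- slide_box_center (a point): Centre of the loose box of microscope slides, a plain closed white and blue carton 52 (its x) x 78 (its y) x 26 high, 0.14 kg or so, lying flat, starting on the worktop with the centre 13 up. It swaps places with the tape roll and the beaker.
- label_tape: Bystander: roll of tan tape lying flat, outer diameter 94, 25 high. Origin: centre of the underside.
- power_brick: Bystander: black power brick 52 (x) x 116 (y) x 32 high. Origin: centre of the underside.
- beaker: Bystander: small clear beaker 57 wide, 67 high. Origin: centre of the underside.
- marker_pen: Bystander: marker pen 135 long lying to the right of the tray. Origin: centre of the underside.
There are look-alikes about, which are no part of the job. What is shaped like the part that bears slide_box_center but orange, pink or turquoise is not meant.

How it is judged (in metres and radians):
On the way, in this order (a step that is already met when the one before it is completed fails the run):
1. the slide box lies flat in the tray while the tray is still out (more than 0.03 m) (x of slide_box_center in the frame of tray_handle between 0.098 and 0.248 m and y of slide_box_center in the frame of tray_handle between -0.075 and 0.035 m and z of slide_box_center in the frame of tray_handle between -0.036 and -0.028 m and angle between slide_box_center's own z axis and vertical below 0.12 rad and value of joint tray above 0.03 m), for 0.2 s.
2. the tray is pushed fully home with the box in it (x of slide_box_center in the frame of tray_handle between 0.098 and 0.248 m and y of slide_box_center in the frame of tray_handle between -0.075 and 0.035 m and z of slide_box_center in the frame of tray_handle between -0.036 and -0.028 m and angle between slide_box_center's own z axis and vertical below 0.12 rad and value of joint tray below 0.008 m), for 0.2 s.
3. the latch is turned to locked (value of joint latch above 1.35 rad and value of joint tray below 0.008 m), for 0.2 s.
At the end, for the whole second after the job is handed in: The slide box lies flat (within 0.12 rad), right way up and at rest on the tray's floor (centre within 75 mm of the floor's centre along the tray and 55 mm across), the tray is home (0.008 m or less out) and the latch is turned past 1.35 rad of its 1.5 (all of step 3 and x of slide_box_center in the frame of tray_handle between 0.098 and 0.248 m and y of slide_box_center in the frame of tray_handle between -0.075 and 0.035 m and z of slide_box_center in the frame of tray_handle between -0.036 and -0.028 m and angle between slide_box_center's own z axis and vertical below 0.12 rad and linear speed of slide_box below 0.02 m/s); the robot touches nothing.
It fails at once if a bystander (tape roll, power brick, beaker or marker pen) is moved by more than 30 mm (distance of any of label_tape, power_brick, beaker, marker_pen from where it was at the start of the episode above 0.03 m).
It also fails if it takes over 72 s, if anything falls off the work surface, if the arm or the gripper's body presses on something with over 40 N, if the wrist force passes 120 N, or if a joint passes its speed limit or range.

## Robot

A 6-joint arm with a two-finger parallel gripper is mounted at the origin on a cart in front of the work surface, level with it; the furniture and walls round the work are solid. World frame = base frame: x ahead of the robot, y to its left, z up, the work surface at z = 0. Lengths are in m, angles in degrees, forces in N, time in s.
With the tool pointing down it reaches from about 0.4 to 0.825 m from the base axis. Payload 7 kg.
Tool frame: the origin (TCP) lies midway between the tips of the shut fingers; the grasp point (between the pads) lies 19 mm behind it; z points along the fingers, y is the line along which they close (so a half turn about z gives the same grasp; the last joint's range is limited). The gripper opens to 88 mm and grips with 3 to 60 N. Pads are 19 mm wide; open, the fingers measure 130 mm over their backs; the gripper's body (78 mm by 193 mm) begins 47 mm behind the grasp point.
Start: joints at [86.637, 20.546, 0.682, 0, -70.136, -16.507], TCP at [0.229, 0.635, 0.227] pointing down, gripper open.
Joint ranges: [-176.03, 176.03], [-82.01, 121.73], [-58.28, 71.71], [-173.87, 95.51], [-174.79, -0.11], [-173.66, 173.66]. Speed limits (degrees/s): [136.94, 136.94, 172.46, 180, 180, 180].

## Interface

Orientations are given as [roll, pitch, yaw] about the fixed x, y, z axes, in that order (R = Rz(yaw) Ry(pitch) Rx(roll)).
In Python, from plant import r gives the robot as it stands. The module is installed in compiled form; this text tells all that it offers.
- The arm moves only by the tool play_rows, never from a script. Its argument "rows" is a list of rows, each an object with "slide": the shift along the tool's x, y, z as a fraction of full scale, a list of three; "delta_rot": the turn, a rotation vector about the tool's x, y, z as a fraction of full scale, a list of three; "fingers": the opening, from -1 (shut) to 1 (fully open). In form: [{"slide": [x, y, z], "delta_rot": [rx, ry, rz], "fingers": fingers}, ...]. A call has 1 to 8 rows; each row shifts and turns the commanded pose from where the row before left it, along the tool's axes as they then stand; what a row does not reach is not made up. Full scale, the value 1, is 0.15 m for a shift and 0.08 rad for a turn. A row lasts 1/8 s, in which the tool goes at most 62.5 mm and 10.7 degrees, less where a joint would pass 70% of its speed; a pose out of reach is approached as far as the arm can. A call with a number of a shift or a turn outside -1 to 1 is refused whole. A call with a gripper value outside its range is refused whole. The fingers move at their own pace and stop on an object; "squeeze" is the grip in N (left out, the last holds). Time passes only in rows, so rows that do not move let the fingers close. It gives the time, the measured TCP pose, the force, the opening and the grip force at its end, in the units of the state.
- r.get_state(): the state, without advancing time (a new reading comes with each control period).
- r.capture(name): name is "scene" or "top" or "wrist"; returns a dict with "image" (384x512x3 uint8, blue, green, red), "fx", "fy", "cx", "cy" (pixels), "R" (3x3) and "t" (3): a world point X has camera coordinates R X + t; the wrist camera has in their place "T_tool_cam" (4x4, takes a point from camera to tool coordinates, whose origin is the TCP and whose axes are the flange's). Camera axes: x right, y down, z forward; pixel columns grow to the right and rows downward; lengths in m; the calibration is good to about 2 mm. A picture is of the moment at which its call begins: read the wrist's pose just before it. There is no depth.
- r.close_job(): hands the job in; it is judged then, once.
The state is a dict: "time_s": time; "joints": joint angles; "qd": joint speeds; "joint_torque": joint torques, N m; "tcp_pos": TCP position; "eef_rot": TCP orientation; "contact_force": force on the tool from outside, world axes, zero at the start; "moment": the same for the moment, N m; "gripper_width": finger opening in m; "gripper_force": force on a finger pad.
Only numpy, scipy, OpenCV 4.12 (cv2) and the standard library are available. Lean on these libraries where they do the work, as an engineer would, in place of code of your own. Each camera call takes 0.05 s, during which the arm holds its last target. There are 200 camera calls.

## Working session

There is one attempt and no reset: what is moved stays moved. The work goes in short steps, Python scripts to look and compute and a tool call to move; the robot and the scene stay as the last step left them, time stands still between calls to the robot, and variables do not carry over. Pictures are saved under pics/ and viewed, at most 10 in all, crops included, and the job is handed in when it is done.

Besides the shell and the picture viewer there is one more tool, called after ">>>" by a JSON object that holds its "method" and its "body", one argument or row to a line. play_rows: Moves the arm, as the interface text tells. Shift numbers are shares of 0.15 m and turn numbers shares of 0.08 rad, none past 1 either way. Its arguments: {"type":"object","properties":{"rows":{"type":"array"},"squeeze":{"type":"number"}},"required":["rows"]}

```bash
mkdir -p pics; cat > h.py <<'E'
import numpy as np, cv2
from plant import r
def ray(c,u,v):
    d=np.linalg.inv(c["R"])@np.array([(u-c["cx"])/c["fx"],(v-c["cy"])/c["fy"],1]); o=-np.array(c["R"]).T@np.array(c["t"]); return o,d
def onz(c,u,v,z):
    o,d=ray(c,u,v); return o+d*(z-o[2])/d[2]
def px(c,X):
    p=np.array(c["R"])@np.array(X)+np.array(c["t"]); return p[0]/p[2]*c["fx"]+c["cx"],p[1]/p[2]*c["fy"]+c["cy"]
E
python3 - <<'E'
from h import *
import pickle
for n in("scene","top"):
    c=r.capture(n); pickle.dump(c,open(n+".pkl","wb")); cv2.imwrite(f"pics/{n}0.png",cv2.resize(c["image"],(800,600),interpolation=cv2.INTER_CUBIC))
    print(n,-np.array(c["R"]).T@np.array(c["t"]))
print(r.get_state())
E
```

```text
scene [-0.17180291 -0.45526693  0.66835606]
top [0.35254795 0.00999046 1.20754069]
{'time_s': 0.1, 'joints': array([ 8.66376111e+01,  2.05876535e+01,  6.37385051e-01, -1.53944089e-02,
       -7.01362120e+01, -1.65089324e+01]), 'qd': array([-0.02097466,  0.01364888,  0.10734267,  0.13624791, -0.08557108,
       -0.00233677]), 'joint_torque': array([-2.09804799e-03, -5.84165025e+01,  2.93751115e+01,  7.01558948e+00,
        1.01555165e-02, -5.16831676e-05]), 'tcp_pos': array([0.2293063 , 0.63438036, 0.22570767]), 'eef_rot': array([ 1.79912972e+02, -1.07008405e-02, -1.98765550e+01]), 'contact_force': array([ 0.60524917, -0.19540009, -0.23133518]), 'moment': array([ 0.03872041, -0.03348055,  0.00779267]), 'gripper_force': 0.0, 'gripper_width': 0.08768733155987846}
```

View pics/top0.png

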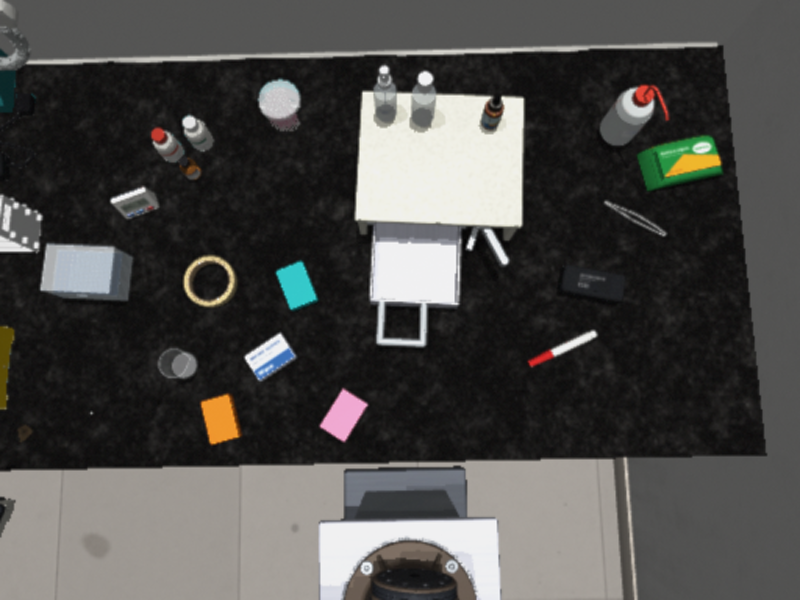

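View pics/scene0.png

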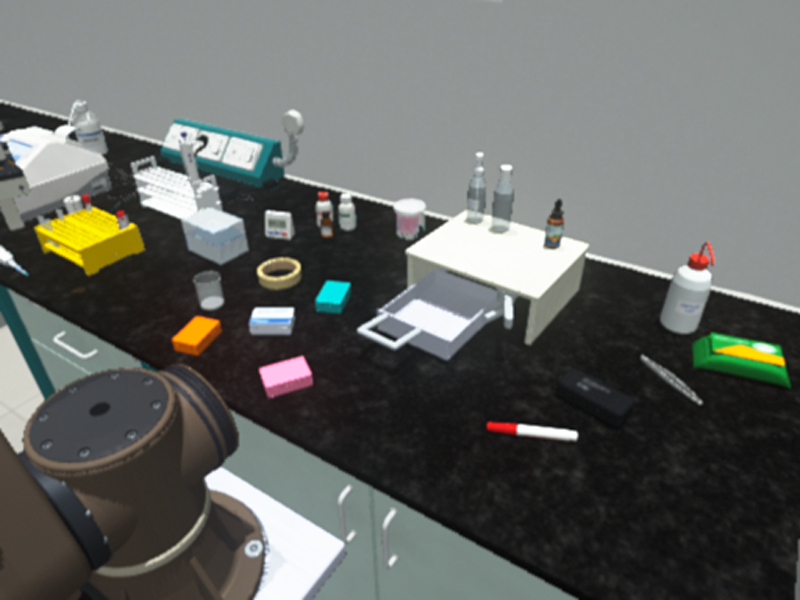

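The top view shows the white/blue carton at (270,357). Its look-alikes are turquoise (297,285), orange (220,418) and pink (344,415). Only the first fits the description of a white and blue box. The riser's board front edge runs (357,220)–(521,228), the tray handle bar is at (402,344), and the wing runs about (487,232)–(505,262).

```bash
cat > m.py <<'E'
from h import *
import pickle
c=pickle.load(open("top.pkl","rb")); im=c["image"]; k=1/1.5625
def reg(x0,y0,x1,y1,f):
    m=np.zeros(im.shape[:2],np.uint8); s=np.s_[int(y0*k):int(y1*k),int(x0*k):int(x1*k)]; m[s]=f(im[s].astype(int))*255
    cs,_=cv2.findContours(m,cv2.RETR_EXTERNAL,cv2.CHAIN_APPROX_NONE); return max(cs,key=cv2.contourArea)[:,0]
br=lambda a:a.max(2)>110
def rect(cn,z):
    P=np.array([onz(c,u,v,z)[:2] for u,v in cn]).astype(np.float32); R=cv2.minAreaRect(P); return R,cv2.boxPoints(R)
for n,w,z in(("box",(238,325,303,388),.026),("board",(345,85,535,232),.112),):
    R,B=rect(reg(*w,br),z); print(n,R,B.round(4).tolist())
# handle bar: bright pixels in window
s=np.s_[int(333*k):int(352*k),int(372*k):int(432*k)]
v,u=np.nonzero(im[s].max(2)>130); P=np.array([onz(c,a+s[1].start,b+s[0].start,.058)[:2] for a,b in zip(u,v)])
print("handle y range",P[:,1].min(),P[:,1].max()); q=np.abs(P[:,1]-P[:,1].mean())<.02; f=np.polyfit(P[q,1],P[q,0],1); print("bar x=a y+b",f,"mid",P[q].mean(0))
cn=reg(478,228,515,275,br);R,B=rect(cn,.093);print("wing",R,B.round(4).tolist())
a=im[int(190*k):int(360*k),int(345*k):int(535*k)]; b=im[int(320*k):int(395*k),int(235*k):int(315*k)]
a=cv2.resize(a,None,fx=4,fy=4,interpolation=cv2.INTER_CUBIC); b=cv2.resize(b,None,fx=6,fy=6,interpolation=cv2.INTER_CUBIC)
o=np.zeros((max(a.shape[0],b.shape[0]),a.shape[1]+b.shape[1],3),np.uint8);o[:a.shape[0],:a.shape[1]]=a;o[:b.shape[0],a.shape[1]:]=b
cv2.imwrite("pics/crop1.png",o);print(o.shape)
E
python3 m.py
```

```text
box ((0.44581860303878784, 0.244277685880661), (0.054402660578489304, 0.07967270165681839), 33.01708984375) [[0.40130001306533813, 0.2628999948501587], [0.4447000026702881, 0.19609999656677246], [0.4902999997138977, 0.2257000058889389], [0.44690001010894775, 0.29249998927116394]]
board ((0.7813819646835327, -0.07110174000263214), (0.2897185981273651, 0.26975229382514954), 86.15283966064453) [[0.6370999813079834, -0.20659999549388885], [0.9061999917030334, -0.22470000386238098], [0.9257000088691711, 0.06440000236034393], [0.656499981880188, 0.08250000327825546]]
handle y range -0.03851230473366748 0.04762244128167197
bar x=a y+b [0.03151286 0.46380819] mid [0.46396804 0.00507244]
wing ((0.6257920265197754, -0.1653643548488617), (0.07307945936918259, 0.01427718997001648), 26.009429931640625) [[0.5898000001907349, -0.17499999701976776], [0.5960999727249146, -0.18780000507831573], [0.6618000268936157, -0.155799999833107], [0.6554999947547913, -0.1429000049829483]]
(436, 794, 3)
```

View pics/crop1.png

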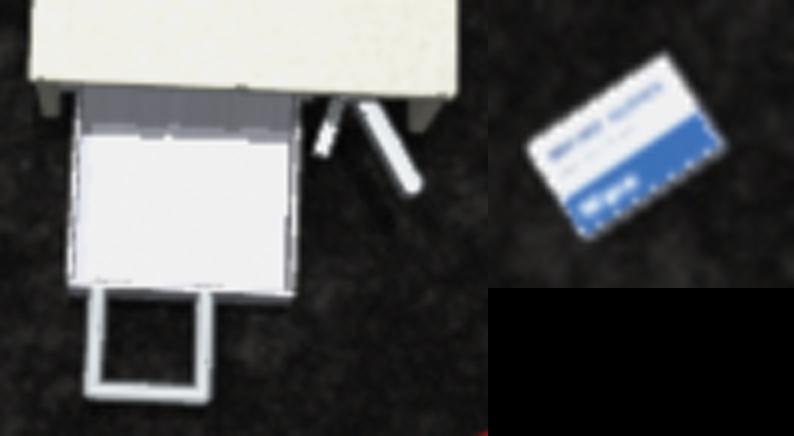

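The crop shows the white/blue "slides" carton, confirmed as the target. It also shows the tray, the handle, and the wing with the tongue shown separately. The board's front corners are at crop (30,82) and (458,95).

```bash
cat > n.py <<'E'
from h import *
import pickle
c=pickle.load(open("top.pkl","rb")); g=c["image"].astype(int).max(2)
ox,oy=220,121
# board front edge: subpixel by column using steepest brightness drop near the line
F=[]
for u in list(range(232,238))+list(range(300,303))+list(range(316,322))+list(range(329,332)):
    v0=int(141.5+(u-227.5)*.035); col=g[v0-5:v0+6,u]; i=np.argmin(np.diff(col)); F.append(onz(c,u,v0-5+i+.5,.112)[:2])
F=np.array(F); f=np.polyfit(F[:,1],F[:,0],1); print("front edge slope,res",f,np.std(F[:,0]-np.polyval(f,F[:,1])))
L=[onz(c,30/4+ox,82/4+oy,.112),onz(c,458/4+ox,95/4+oy,.112)]; print("corners",L, np.linalg.norm(L[0]-L[1]))
W=[onz(c,68/4+ox,288/4+oy,.054),onz(c,295/4+ox,296/4+oy,.054)]; print("tray front wall",W,np.linalg.norm(W[0]-W[1]))
for nm,a in(("corners",L),("wall",W)): d=a[0]-a[1]; print(nm,"yaw",np.arctan2(-d[0],d[1]))
yaw=-np.arctan(f[0]); ex=np.array([np.cos(yaw),np.sin(yaw)]); ey=np.array([-ex[1],ex[0]])
mid=(L[0]+L[1])[:2]/2; O=mid+ey*.035; O=O-ex*((O[0]-np.polyval(f,O[1]))*ex[0])
print("yaw",yaw,"O",O)
for n,p in(("handle",[.46397,.00507]),("wingmid",[.6258,-.1654]),("wall",((W[0]+W[1])/2)[:2])):
    d=np.array(p)-O; print(n,d@ex,d@ey)
ax=O+.022*ex-.110*ey; d=np.array([.6258,-.1654])-ax; print("axis",ax,"wing dir in riser",np.arctan2(d@ey,-(d@ex)),np.linalg.norm(d))
s=pickle.load(open("scene.pkl","rb"))
for n,X in(("L",[*(O+.110*ey),.112]),("R",[*(O-.180*ey),.112]),("box",[.446,.244,.026]),("handle",[.464,.005,.058])): print(n,np.array(px(s,X))*1.5625)
print("place",O+ex*(-.073)+0*ey)
E
python3 n.py
```

```text
front edge slope,res [0.07061391 0.6681489 ] 0.0005204804919240373
corners [array([0.67009517, 0.07888724, 0.112     ]), array([ 0.65406935, -0.21031179,  0.112     ])] 0.2896427163760033
tray front wall [array([0.53726863, 0.05771151, 0.054     ]), array([ 0.52803159, -0.10088382,  0.054     ])] 0.15886409660833714
corners yaw -0.055357901051798546
wall yaw -0.05817712744458717
yaw -0.07049689285746899 O [ 0.66596697 -0.03089944]
handle -0.20402886410038218 0.02165172812944641
wingmid -0.03059317632224578 -0.13699578053339015
wall -0.1336417273049897 -0.00010048881724938524
axis [ 0.68016408 -0.14217586] wing dir in riser -0.47422644099064265 0.059116954947542745
L [405.76405627 251.21426407]
R [539.19870381 298.39642096]
box [271.97948285 316.64211822]
handle [377.7016507  338.92918048]
place [ 0.59314829 -0.02575743]
```

>>> {"method": "play_rows", "body": {
  "rows": [
    {"slide": [0, 0, 0], "delta_rot": [0, 0, 1], "fingers": 1},
    {"slide": [0, 0, 0], "delta_rot": [0, 0, 1], "fingers": 1},
    {"slide": [0, 0, 0], "delta_rot": [0, 0, 1], "fingers": 1},
    {"slide": [0, 0, 0], "delta_rot": [0, 0, 1], "fingers": 1},
    {"slide": [0, 0, 0], "delta_rot": [0, 0, 1], "fingers": 1},
    {"slide": [0, 0, 0], "delta_rot": [0, 0, 1], "fingers": 1},
    {"slide": [0, 0, 0], "delta_rot": [0, 0, 1], "fingers": 1},
    {"slide": [0, 0, 0], "delta_rot": [0, 0, 1], "fingers": 1}
  ],
  "squeeze": 20
}}

```text
time_s: 1.1
tcp_pos: [0.2294, 0.6345, 0.226]
eef_rot: [180.0, -0.0, -56.7]
contact_force: [0.4, -0.3, -0.2]
gripper_width: 0.0878
gripper_force: 0.0
```

```bash
cat > go.py <<'E'
import sys
from h import *
from scipy.spatial.transform import Rotation as Ro
x,y,z,w=map(float,sys.argv[1:5]); s=r.get_state()
R=Ro.from_euler("xyz",s["eef_rot"],degrees=True); T=Ro.from_euler("xyz",[180,0,w],degrees=True)
d=R.inv().apply(np.array([x,y,z])-s["tcp_pos"])/.15; q=(R.inv()*T).as_rotvec()/.08
print("t",s["time_s"],"pos",s["tcp_pos"].round(4),s["eef_rot"].round(2),"F",s["contact_force"].round(1),"w",round(s["gripper_width"],4),"j6",s["joints"][5].round(1))
print("total slide",d.round(3),"turn",q.round(2))
E
python3 go.py .446 .245 .15 -57
```

```text
t 1.1 pos [0.2294 0.6345 0.226 ] [ 1.7996e+02 -4.0000e-02 -5.6700e+01] F [ 0.4 -0.3 -0.2] w 0.0878 j6 -53.3
total slide [2.963 0.218 0.509] turn [ 0.01 -0.01  0.07]
```

>>> {"method": "play_rows", "body": {
  "rows": [
    {"slide": [0.37, 0.027, 0.03], "delta_rot": [0, 0, 0], "fingers": 1},
    {"slide": [0.37, 0.027, 0.03], "delta_rot": [0, 0, 0], "fingers": 1},
    {"slide": [0.37, 0.027, 0.03], "delta_rot": [0, 0, 0], "fingers": 1},
    {"slide": [0.37, 0.027, 0.03], "delta_rot": [0, 0, 0], "fingers": 1},
    {"slide": [0.37, 0.027, 0.03], "delta_rot": [0, 0, 0], "fingers": 1},
    {"slide": [0.37, 0.027, 0.03], "delta_rot": [0, 0, 0], "fingers": 1},
    {"slide": [0.37, 0.027, 0.1], "delta_rot": [0, 0, 0], "fingers": 1},
    {"slide": [0.37, 0.027, 0.1], "delta_rot": [0, 0, 0], "fingers": 1}
  ]
}}

```text
time_s: 2.1
tcp_pos: [0.4477, 0.2449, 0.1693]
eef_rot: [-180.0, 0.0, -56.5]
contact_force: [1.3, 0.9, 0.1]
gripper_width: 0.0872
gripper_force: 0.0
```

>>> {"method": "play_rows", "body": {
  "rows": [
    {"slide": [0, 0, 0], "delta_rot": [0, 0, 0], "fingers": 1},
    {"slide": [0, 0, 0], "delta_rot": [0, 0, 0], "fingers": 1}
  ]
}}

```text
time_s: 2.35
tcp_pos: [0.4474, 0.2463, 0.1696]
eef_rot: [180.0, -0.0, -56.6]
contact_force: [-0.3, 0.2, 0.5]
gripper_width: 0.0877
gripper_force: 0.0
```

```bash
python3 go.py .446 .245 .005 -57; python3 - <<'E'
from h import *
from scipy.spatial.transform import Rotation as Ro
s=r.get_state(); c=r.capture("wrist"); im=c["image"]; print(im.shape)
A=np.eye(4);A[:3,:3]=Ro.from_euler("xyz",s["eef_rot"],degrees=True).as_matrix();A[:3,3]=s["tcp_pos"]
M=A@np.array(c["T_tool_cam"]); K=np.array([[c["fx"],0,c["cx"]],[0,c["fy"],c["cy"]],[0,0,1]])
c["R"]=M[:3,:3].T; c["t"]=-M[:3,:3].T@M[:3,3]
m=((im.max(2)>120)).astype(np.uint8); cs,_=cv2.findContours(m,0,2)
for k in sorted(cs,key=cv2.contourArea)[-4:]:
    P=np.array([onz(c,*p[0],.026)[:2] for p in k],np.float32); print(cv2.contourArea(k),cv2.minAreaRect(P), k[:,0].mean(0))
cv2.imwrite("pics/w1.png",im)
E
```

```text
t 2.35 pos [0.4474 0.2463 0.1696] [180.   -0.  -56.6] F [-0.3  0.2  0.5] w 0.0877 j6 -17.5
total slide [0.002 0.013 1.097] turn [ 0.   -0.    0.09]
(384, 512, 3)
3691.0 ((0.4459276497364044, 0.24396592378616333), (0.05151144787669182, 0.07924290001392365), 32.73688507080078) [258.13793103 174.68965517]
4850.5 ((0.5756813287734985, 0.19686399400234222), (0.07857972383499146, 0.05189836025238037), 21.099563598632812) [170.36521739  61.66956522]
4936.0 ((0.3416658639907837, 0.11466729640960693), (0.0602787546813488, 0.08063071966171265), 57.0045280456543) [415.05       126.72222222]
14005.0 ((0.3991943299770355, 0.48944759368896484), (0.44609376788139343, 0.06415805220603943), 33.3968620300293) [186.75965665 369.12875536]
```

View pics/w1.png

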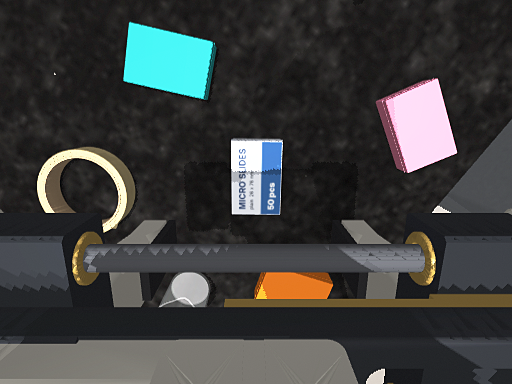

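The wrist view shows the "MICRO SLIDES" carton at (257,176), between the fingers. Its size and angle match the top-view fit. Descending and gripping.

>>> {"method": "play_rows", "body": {
  "rows": [
    {"slide": [0.008, 0.016, 0.25], "delta_rot": [0, 0, 0.15], "fingers": 1},
    {"slide": [0, 0, 0.25], "delta_rot": [0, 0, 0], "fingers": 1},
    {"slide": [0, 0, 0.25], "delta_rot": [0, 0, 0], "fingers": 1},
    {"slide": [0, 0, 0.2], "delta_rot": [0, 0, 0], "fingers": 1},
    {"slide": [0, 0, 0.147], "delta_rot": [0, 0, 0], "fingers": 1},
    {"slide": [0, 0, 0], "delta_rot": [0, 0, 0], "fingers": 1},
    {"slide": [0, 0, 0], "delta_rot": [0, 0, 0], "fingers": -1},
    {"slide": [0, 0, 0], "delta_rot": [0, 0, 0], "fingers": -1}
  ],
  "squeeze": 15
}}

```text
time_s: 3.4
tcp_pos: [0.4463, 0.2452, 0.0062]
eef_rot: [-179.9, 0.0, -57.2]
contact_force: [-0.0, -0.1, 0.3]
gripper_width: 0.0728
gripper_force: 0.0
```

>>> {"method": "play_rows", "body": {
  "rows": [
    {"slide": [0, 0, 0], "delta_rot": [0, 0, 0], "fingers": -1},
    {"slide": [0, 0, 0], "delta_rot": [0, 0, 0], "fingers": -1},
    {"slide": [0, 0, 0], "delta_rot": [0, 0, 0], "fingers": -1},
    {"slide": [0, 0, 0], "delta_rot": [0, 0, 0], "fingers": -1}
  ]
}}

```text
time_s: 3.9
tcp_pos: [0.446, 0.2443, 0.0054]
eef_rot: [-180.0, 0.0, -57.2]
contact_force: [-2.0, -0.8, 6.0]
gripper_width: 0.0523
gripper_force: 15.0
```

>>> {"method": "play_rows", "body": {
  "rows": [
    {"slide": [0, 0, -0.2], "delta_rot": [0, 0, 0], "fingers": -1},
    {"slide": [0, 0, -0.3], "delta_rot": [0, 0, 0], "fingers": -1},
    {"slide": [0, 0, -0.3], "delta_rot": [0, 0, -0.98], "fingers": -1},
    {"slide": [0, 0, -0.1], "delta_rot": [0, 0, -0.98], "fingers": -1},
    {"slide": [0, 0, 0], "delta_rot": [0, 0, -0.98], "fingers": -1},
    {"slide": [0, 0, 0], "delta_rot": [0, 0, -0.98], "fingers": -1},
    {"slide": [0, 0, 0], "delta_rot": [0, 0, -0.98], "fingers": -1},
    {"slide": [0, 0, 0], "delta_rot": [0, 0, -0.98], "fingers": -1}
  ]
}}

```text
time_s: 4.9
tcp_pos: [0.4456, 0.2439, 0.1397]
eef_rot: [180.0, 0.0, -30.1]
contact_force: [0.8, 0.8, -0.7]
gripper_width: 0.0521
gripper_force: 15.0
```

>>> {"method": "play_rows", "body": {
  "rows": [
    {"slide": [0, 0, 0], "delta_rot": [0, 0, -0.98], "fingers": -1},
    {"slide": [0, 0, 0], "delta_rot": [0, 0, -0.98], "fingers": -1},
    {"slide": [0, 0, 0], "delta_rot": [0, 0, -0.98], "fingers": -1},
    {"slide": [0, 0, 0], "delta_rot": [0, 0, -0.98], "fingers": -1},
    {"slide": [0, 0, 0], "delta_rot": [0, 0, -0.98], "fingers": -1},
    {"slide": [0, 0, 0], "delta_rot": [0, 0, -0.98], "fingers": -1},
    {"slide": [0, 0, 0], "delta_rot": [0, 0, 0], "fingers": -1}
  ]
}}

```text
time_s: 5.78
tcp_pos: [0.4457, 0.244, 0.1398]
eef_rot: [180.0, 0.0, -3.4]
contact_force: [-0.3, 0.9, -1.3]
gripper_width: 0.0521
gripper_force: 15.0
```

```bash
python3 go.py .593 -.0266 .1 -3.44
```

```text
t 5.775 pos [0.4457 0.244  0.1398] [ 1.7998e+02  2.0000e-02 -3.3600e+00] F [-0.3  0.9 -1.3] w 0.0521 j6 35.8
total slide [1.086 1.743 0.265] turn [0.   0.01 0.02]
```

>>> {"method": "play_rows", "body": {
  "rows": [
    {"slide": [0.181, 0.2905, 0], "delta_rot": [0, 0, 0], "fingers": -1},
    {"slide": [0.181, 0.2905, 0], "delta_rot": [0, 0, 0], "fingers": -1},
    {"slide": [0.181, 0.2905, 0], "delta_rot": [0, 0, 0], "fingers": -1},
    {"slide": [0.181, 0.2905, 0], "delta_rot": [0, 0, 0], "fingers": -1},
    {"slide": [0.181, 0.2905, 0], "delta_rot": [0, 0, 0], "fingers": -1},
    {"slide": [0.181, 0.2905, 0], "delta_rot": [0, 0, 0], "fingers": -1},
    {"slide": [0, 0, 0.1], "delta_rot": [0, 0, 0], "fingers": -1},
    {"slide": [0, 0, 0], "delta_rot": [0, 0, 0], "fingers": -1}
  ]
}}

```text
time_s: 6.78
tcp_pos: [0.5919, -0.0267, 0.1232]
eef_rot: [180.0, 0.2, -3.5]
contact_force: [-0.4, -0.1, -2.4]
gripper_width: 0.052
gripper_force: 15.0
```

```bash
python3 go.py .593 -.0266 .0195 -3.44;  python3 - <<'E'
from h import *
o=[r.capture(n)["image"] for n in("top","scene")]
a=cv2.resize(o[0][110:240,205:345],(560,520),interpolation=cv2.INTER_CUBIC)
cv2.imwrite("pics/p1.png",a)
E
```

```text
t 6.775 pos [ 0.5919 -0.0267  0.1232] [179.96   0.2   -3.48] F [-0.4 -0.1 -2.4] w 0.052 j6 70.3
total slide [ 0.01  -0.002  0.691] turn [ 0.01  0.04 -0.01]
```

View pics/p1.png

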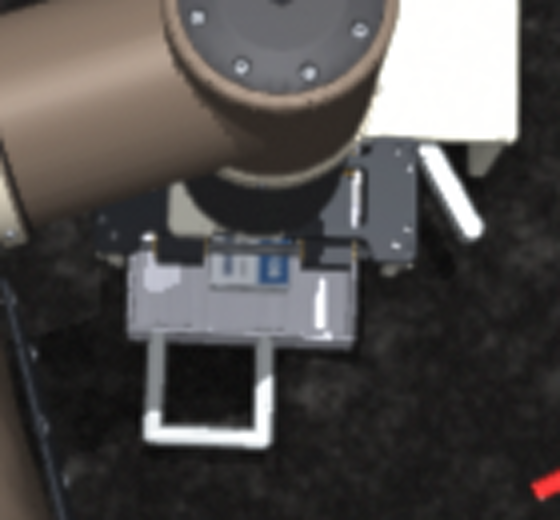

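The top view shows the box held over the tray at (250,262). The gripper body is clear of both the board and the wing at (450,190). I'll lower with a 7 mm shift to the left for extra margin.

>>> {"method": "play_rows", "body": {
  "rows": [
    {"slide": [0, -0.05, 0.15], "delta_rot": [0, 0, 0], "fingers": -1},
    {"slide": [0, 0, 0.15], "delta_rot": [0, 0, 0], "fingers": -1},
    {"slide": [0, 0, 0.15], "delta_rot": [0, 0, 0], "fingers": -1},
    {"slide": [0, 0, 0.12], "delta_rot": [0, 0, 0], "fingers": -1},
    {"slide": [0, 0, 0.08], "delta_rot": [0, 0, 0], "fingers": -1},
    {"slide": [0, 0, 0.035], "delta_rot": [0, 0, 0], "fingers": -1},
    {"slide": [0, 0, 0], "delta_rot": [0, 0, 0], "fingers": -1},
    {"slide": [0, 0, 0], "delta_rot": [0, 0, 0], "fingers": -1}
  ]
}}

```text
time_s: 7.88
tcp_pos: [0.5943, -0.0186, 0.023]
eef_rot: [-180.0, -0.1, -3.3]
contact_force: [-0.3, 0.3, -1.5]
gripper_width: 0.0522
gripper_force: 15.0
```

>>> {"method": "play_rows", "body": {
  "rows": [
    {"slide": [0, 0, 0.02], "delta_rot": [0, 0, 0], "fingers": -1},
    {"slide": [0, 0, 0], "delta_rot": [0, 0, 0], "fingers": -1},
    {"slide": [0, 0, 0], "delta_rot": [0, 0, 0], "fingers": -1}
  ]
}}

```text
time_s: 8.25
tcp_pos: [0.5938, -0.0188, 0.0194]
eef_rot: [-180.0, -0.0, -3.3]
contact_force: [-0.3, -0.0, -1.2]
gripper_width: 0.0522
gripper_force: 15.0
```

>>> {"method": "play_rows", "body": {
  "rows": [
    {"slide": [0, 0, 0], "delta_rot": [0, 0, 0], "fingers": 0.5},
    {"slide": [0, 0, 0], "delta_rot": [0, 0, 0], "fingers": 0.5},
    {"slide": [0, 0, 0], "delta_rot": [0, 0, 0], "fingers": 0.5},
    {"slide": [0, 0, 0], "delta_rot": [0, 0, 0], "fingers": 0.5}
  ]
}}

```text
time_s: 8.75
tcp_pos: [0.5938, -0.0187, 0.0193]
eef_rot: [-180.0, -0.0, -3.3]
contact_force: [-0.2, 0.1, -0.4]
gripper_width: 0.0656
gripper_force: 0.0
```

>>> {"method": "play_rows", "body": {
  "rows": [
    {"slide": [0, 0, -0.15], "delta_rot": [0, 0, 0], "fingers": 0.5},
    {"slide": [0, 0, -0.3], "delta_rot": [0, 0, 0], "fingers": 0.5},
    {"slide": [0, 0, -0.3], "delta_rot": [0, 0, 0], "fingers": 0.5},
    {"slide": [-0.26, -0.02, 0], "delta_rot": [0, 0, 0], "fingers": -1},
    {"slide": [-0.26, -0.02, 0], "delta_rot": [0, 0, 0], "fingers": -1},
    {"slide": [-0.26, -0.02, 0], "delta_rot": [0, 0, 0], "fingers": -1},
    {"slide": [-0.26, -0.02, 0], "delta_rot": [0, 0, 0], "fingers": -1},
    {"slide": [0, 0, 0], "delta_rot": [0, 0, 0], "fingers": -1}
  ]
}}

```text
time_s: 9.75
tcp_pos: [0.4365, 0.0022, 0.1321]
eef_rot: [-180.0, -0.0, -3.3]
contact_force: [-0.2, -0.3, -0.1]
gripper_width: 0.0215
gripper_force: 0.0
```

```bash
python3 go.py .437 -.007 .045 -3.44;  python3 - <<'E'
from h import *
c=r.capture("top")
a=cv2.resize(c["image"][110:240,205:345],(560,520),interpolation=cv2.INTER_CUBIC)
cv2.imwrite("pics/p2.png",a)
E
```

```text
t 9.75 pos [0.4365 0.0022 0.1321] [-1.7996e+02 -1.0000e-02 -3.2700e+00] F [-0.2 -0.3 -0.1] w 0.0215 j6 60.4
total slide [0.007 0.061 0.581] turn [-0.01 -0.    0.04]
```

View pics/p2.png

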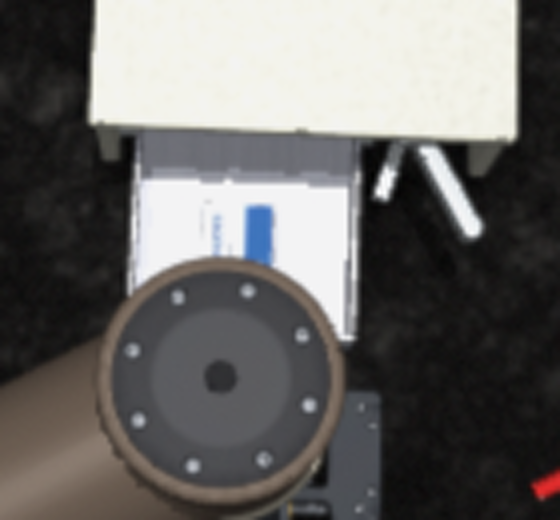

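The box lies flat in the tray at (240,235). Now lowering in front of the handle and pushing.

>>> {"method": "play_rows", "body": {
  "rows": [
    {"slide": [0, 0.06, 0.2], "delta_rot": [0, 0, 0], "fingers": -1},
    {"slide": [0, 0, 0.2], "delta_rot": [0, 0, 0], "fingers": -1},
    {"slide": [0, 0, 0.18], "delta_rot": [0, 0, 0], "fingers": -1},
    {"slide": [0, 0, 0], "delta_rot": [0, 0, 0], "fingers": -1}
  ]
}}

```text
time_s: 10.3
tcp_pos: [0.4376, -0.0073, 0.0433]
eef_rot: [179.9, 0.2, -3.3]
contact_force: [-0.1, 0.9, 0.5]
gripper_width: 0.0004
gripper_force: 0.0
```

>>> {"method": "play_rows", "body": {
  "rows": [
    {"slide": [0.06, 0, 0], "delta_rot": [0, 0, 0], "fingers": -1},
    {"slide": [0.06, 0, 0], "delta_rot": [0, 0, 0], "fingers": -1},
    {"slide": [0.1, 0, 0], "delta_rot": [0, 0, 0], "fingers": -1},
    {"slide": [0.12, 0, 0], "delta_rot": [0, 0, 0], "fingers": -1},
    {"slide": [0.12, 0, 0], "delta_rot": [0, 0, 0], "fingers": -1},
    {"slide": [0.12, 0, 0], "delta_rot": [0, 0, 0], "fingers": -1},
    {"slide": [0.12, 0, 0], "delta_rot": [0, 0, 0], "fingers": -1},
    {"slide": [0.12, 0, 0], "delta_rot": [0, 0, 0], "fingers": -1}
  ]
}}

```text
time_s: 11.3
tcp_pos: [0.5624, -0.0144, 0.0452]
eef_rot: [180.0, -0.0, -3.3]
contact_force: [-2.4, -1.8, 1.5]
gripper_width: 0.0009
gripper_force: 1.3
```

>>> {"method": "play_rows", "body": {
  "rows": [
    {"slide": [0.12, 0, 0], "delta_rot": [0, 0, 0], "fingers": -1},
    {"slide": [0.1, 0, 0], "delta_rot": [0, 0, 0], "fingers": -1},
    {"slide": [0.06, 0, 0], "delta_rot": [0, 0, 0], "fingers": -1},
    {"slide": [0.03, 0, 0], "delta_rot": [0, 0, 0], "fingers": -1},
    {"slide": [0, 0, 0], "delta_rot": [0, 0, 0], "fingers": -1}
  ]
}}

```text
time_s: 11.92
tcp_pos: [0.6081, -0.0163, 0.0449]
eef_rot: [-180.0, -0.1, -3.3]
contact_force: [-0.7, 0.8, -0.4]
gripper_width: -0.0
gripper_force: 0.0
```

```bash
python3 go.py .613 -.0178 .045 -3.44
```

```text
t 11.925 pos [ 0.6081 -0.0163  0.0449] [-1.7998e+02 -7.0000e-02 -3.3200e+00] F [-0.7  0.8 -0.4] w -0.0 j6 69.8
total slide [ 0.033  0.008 -0.001] turn [-0.01 -0.01  0.03]
```

Near home; pressing the last few mm in small steps until the force rises at the stop.

>>> {"method": "play_rows", "body": {
  "rows": [
    {"slide": [0.02, 0, 0], "delta_rot": [0, 0, 0], "fingers": -1},
    {"slide": [0.015, 0, 0], "delta_rot": [0, 0, 0], "fingers": -1},
    {"slide": [0, 0, 0], "delta_rot": [0, 0, 0], "fingers": -1}
  ]
}}

```text
time_s: 12.3
tcp_pos: [0.6111, -0.0167, 0.0447]
eef_rot: [180.0, 0.2, -3.3]
contact_force: [-7.1, 2.2, 5.0]
gripper_width: 0.0006
gripper_force: 3.4
```

>>> {"method": "play_rows", "body": {
  "rows": [
    {"slide": [0.02, 0, 0], "delta_rot": [0, 0, 0], "fingers": -1},
    {"slide": [0, 0, 0], "delta_rot": [0, 0, 0], "fingers": -1}
  ]
}}

```text
time_s: 12.55
tcp_pos: [0.6112, -0.0169, 0.0444]
eef_rot: [180.0, 0.4, -3.4]
contact_force: [-15.9, 5.7, 12.0]
gripper_width: 0.0005
gripper_force: 8.3
```

The tray is at its stop: 16 N, with no further travel. Backing off, lifting and turning for the latch.

>>> {"method": "play_rows", "body": {
  "rows": [
    {"slide": [-0.15, 0, 0], "delta_rot": [0, 0, 0], "fingers": -1},
    {"slide": [-0.1, 0, -0.2], "delta_rot": [0, 0, 0], "fingers": -1},
    {"slide": [0, 0, -0.3], "delta_rot": [0, 0, 0], "fingers": -1},
    {"slide": [0, 0, -0.3], "delta_rot": [0, 0, 0.96], "fingers": -1},
    {"slide": [0, 0, 0], "delta_rot": [0, 0, 0.96], "fingers": -1},
    {"slide": [0, 0, 0], "delta_rot": [0, 0, 0.96], "fingers": -1},
    {"slide": [0, 0, 0], "delta_rot": [0, 0, 0.96], "fingers": -1},
    {"slide": [0, 0, 0], "delta_rot": [0, 0, 0.96], "fingers": -1}
  ]
}}

```text
time_s: 13.55
tcp_pos: [0.5787, -0.0147, 0.1652]
eef_rot: [-179.9, -0.1, -25.5]
contact_force: [0.6, -0.1, -0.5]
gripper_width: 0.0003
gripper_force: 0.0
```

>>> {"method": "play_rows", "body": {
  "rows": [
    {"slide": [0, 0, 0], "delta_rot": [0, 0, 0.96], "fingers": -1},
    {"slide": [0, 0, 0], "delta_rot": [0, 0, 0.96], "fingers": -1},
    {"slide": [0, 0, 0], "delta_rot": [0, 0, 0.96], "fingers": -1},
    {"slide": [0, 0, 0], "delta_rot": [0, 0, 0.96], "fingers": -1},
    {"slide": [0, 0, 0], "delta_rot": [0, 0, 0.96], "fingers": -1},
    {"slide": [0, 0, 0], "delta_rot": [0, 0, 0.96], "fingers": -1},
    {"slide": [0, 0, 0], "delta_rot": [0, 0, 0.96], "fingers": -1},
    {"slide": [0, 0, 0], "delta_rot": [0, 0, 0], "fingers": -1}
  ]
}}

```text
time_s: 14.55
tcp_pos: [0.5786, -0.0147, 0.1651]
eef_rot: [-179.9, -0.0, -56.1]
contact_force: [-1.0, 0.6, 0.5]
gripper_width: 0.0005
gripper_force: 0.0
```

```bash
python3 go.py .6228 -.2073 .14 -56.2; python3 - <<'E'
from h import *
c=r.capture("top")
cv2.imwrite("pics/p3.png",cv2.resize(c["image"][110:240,205:345],(560,520),interpolation=cv2.INTER_CUBIC))
for n,X in (("bar",[.6281,-.0087,.058]),("tip97 a.5",[.5945,-.1854,.093])):
    u,v=px(c,X); print(n,(u-205)*4,(v-110)*4)
E
```

```text
t 14.55 pos [ 0.5786 -0.0147  0.1651] [-1.7994e+02 -2.0000e-02 -5.6080e+01] F [-1.   0.6  0.5] w 0.0005 j6 16.0
total slide [1.23  0.472 0.167] turn [-0.01 -0.    0.03]
bar 219.72091013866998 202.03657509093682
tip97 a.5 480.6958981650689 232.15720841503878
```

View pics/p3.png

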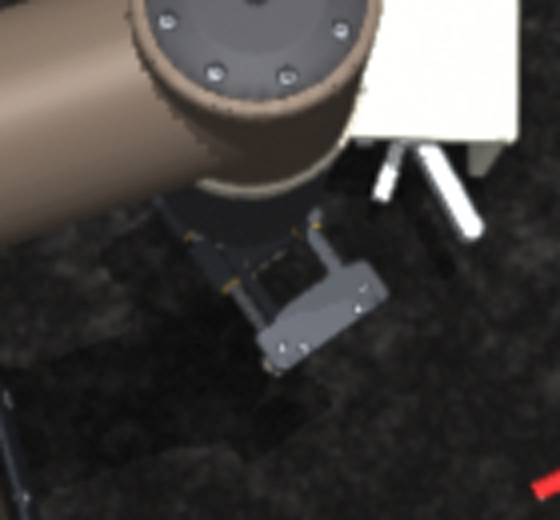

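The wing tip is at (475,230), which matches a latch value of about 0.25, and the tray has gone in under the board. Now moving to the wing's right side.

>>> {"method": "play_rows", "body": {
  "rows": [
    {"slide": [0.2, 0.08, 0], "delta_rot": [0, 0, 0], "fingers": -1},
    {"slide": [0.26, 0.1, 0], "delta_rot": [0, 0, 0], "fingers": -1},
    {"slide": [0.26, 0.1, 0], "delta_rot": [0, 0, 0], "fingers": -1},
    {"slide": [0.26, 0.1, 0], "delta_rot": [0, 0, 0], "fingers": -1},
    {"slide": [0.25, 0.092, 0.1], "delta_rot": [0, 0, 0], "fingers": -1},
    {"slide": [0, 0, 0], "delta_rot": [0, 0, 0], "fingers": -1},
    {"slide": [0, 0, 0], "delta_rot": [0, 0, 0], "fingers": -1}
  ]
}}

```text
time_s: 15.48
tcp_pos: [0.6222, -0.2076, 0.1496]
eef_rot: [180.0, 0.0, -56.1]
contact_force: [-0.8, 0.8, -0.1]
gripper_width: 0.0003
gripper_force: 0.0
```

```bash
python3 go.py .6228 -.2073 .06 -56.2
```

```text
t 15.475 pos [ 0.6222 -0.2076  0.1496] [ 1.7999e+02  1.0000e-02 -5.6100e+01] F [-0.8  0.8 -0.1] w 0.0003 j6 35.3
total slide [ 0.001 -0.004  0.597] turn [0.   0.   0.02]
```

>>> {"method": "play_rows", "body": {
  "rows": [
    {"slide": [0, 0, 0.15], "delta_rot": [0, 0, 0], "fingers": -1},
    {"slide": [0, 0, 0.15], "delta_rot": [0, 0, 0], "fingers": -1},
    {"slide": [0, 0, 0.15], "delta_rot": [0, 0, 0], "fingers": -1},
    {"slide": [0, 0, 0.145], "delta_rot": [0, 0, 0], "fingers": -1},
    {"slide": [0, 0, 0], "delta_rot": [0, 0, 0], "fingers": -1},
    {"slide": [-0.033, 0, 0], "delta_rot": [0, 0, 0], "fingers": -1}
  ]
}}

```text
time_s: 16.23
tcp_pos: [0.6204, -0.2029, 0.0618]
eef_rot: [-179.9, -0.1, -56.1]
contact_force: [-0.1, 0.4, -0.4]
gripper_width: 0.0007
gripper_force: 0.0
```

>>> {"method": "play_rows", "body": {
  "rows": [
    {"slide": [-0.046, 0.007, 0], "delta_rot": [0, 0, 1], "fingers": -1},
    {"slide": [-0.046, 0.007, 0], "delta_rot": [0, 0, 1], "fingers": -1},
    {"slide": [-0.046, 0.007, 0], "delta_rot": [0, 0, 1], "fingers": -1},
    {"slide": [-0.046, 0.007, 0], "delta_rot": [0, 0, 1], "fingers": -1}
  ]
}}

```text
time_s: 16.73
tcp_pos: [0.6037, -0.1805, 0.0622]
eef_rot: [-179.9, -0.1, -74.6]
contact_force: [-0.2, -2.0, -0.3]
gripper_width: 0.0005
gripper_force: 0.8
```

>>> {"method": "play_rows", "body": {
  "rows": [
    {"slide": [-0.046, 0.007, 0], "delta_rot": [0, 0, 1], "fingers": -1},
    {"slide": [-0.046, 0.007, 0], "delta_rot": [0, 0, 1], "fingers": -1},
    {"slide": [-0.046, 0.007, 0], "delta_rot": [0, 0, 1], "fingers": -1},
    {"slide": [-0.046, 0.007, 0], "delta_rot": [0, 0, 1], "fingers": -1}
  ]
}}

```text
time_s: 17.23
tcp_pos: [0.5951, -0.154, 0.0621]
eef_rot: [-179.9, -0.0, -92.9]
contact_force: [-0.5, -1.6, 0.1]
gripper_width: 0.0003
gripper_force: 0.8
```

```bash
cat > w.py <<'E'
from h import *
s=r.get_state(); A=np.array([.6814,-.1421])
w=np.radians(s["eef_rot"][2]); y=np.array([np.sin(w),-np.cos(w)]); x=np.array([np.cos(w),np.sin(w)]); d=s["tcp_pos"][:2]-A
print(s["time_s"],s["tcp_pos"],s["eef_rot"],"F",s["contact_force"].round(1),"radial",d@y,"off",d@x,"tool a",w+np.pi/2+.06+0)
E
python3 w.py
```

```text
17.225 [ 0.59512803 -0.15395916  0.06212589] [-1.79914387e+02 -1.39580164e-02 -9.29118149e+01] F [-0.5 -1.6  0.1] radial 0.08555815573511989 off 0.01622636623761076 tool a 0.009179243309628216
```

>>> {"method": "play_rows", "body": {
  "rows": [
    {"slide": [-0.046, 0.007, 0], "delta_rot": [0, 0, 1], "fingers": -1},
    {"slide": [-0.046, 0.007, 0], "delta_rot": [0, 0, 1], "fingers": -1},
    {"slide": [-0.046, 0.007, 0], "delta_rot": [0, 0, 1], "fingers": -1},
    {"slide": [-0.046, 0.007, 0], "delta_rot": [0, 0, 1], "fingers": -1},
    {"slide": [-0.046, 0.007, 0], "delta_rot": [0, 0, 1], "fingers": -1},
    {"slide": [-0.046, 0.007, 0], "delta_rot": [0, 0, 1], "fingers": -1},
    {"slide": [-0.046, 0.007, 0], "delta_rot": [0, 0, 1], "fingers": -1},
    {"slide": [-0.046, 0.007, 0], "delta_rot": [0, 0, 1], "fingers": -1}
  ]
}}

```text
time_s: 18.23
tcp_pos: [0.6045, -0.0998, 0.062]
eef_rot: [-180.0, 0.0, -129.6]
contact_force: [-2.6, -1.1, 1.1]
gripper_width: 0.0003
gripper_force: 1.0
```

>>> {"method": "play_rows", "body": {
  "rows": [
    {"slide": [-0.046, 0.007, 0], "delta_rot": [0, 0, 1], "fingers": -1},
    {"slide": [0, 0, 0], "delta_rot": [0, 0, 0], "fingers": -1}
  ]
}}

```text
time_s: 18.48
tcp_pos: [0.6088, -0.0936, 0.0619]
eef_rot: [-179.9, 0.1, -134.0]
contact_force: [-0.2, 0.2, -0.2]
gripper_width: 0.0006
gripper_force: 0.1
```

```bash
python3 w.py
```

```text
18.475 [ 0.6088251  -0.09359196  0.06185333] [-1.79931336e+02  8.13794342e-02 -1.33957591e+02] F [-0.2  0.2 -0.2] radial 0.08591399727021959 off 0.015457406144241105 tool a -0.7072046929929181
```

Estimated latch is about 1.46. Pressing straight on, in small steps, until the stop shows in the force.

>>> {"method": "play_rows", "body": {
  "rows": [
    {"slide": [-0.02, 0.003, 0], "delta_rot": [0, 0, 0.4], "fingers": -1},
    {"slide": [-0.01, 0, 0], "delta_rot": [0, 0, 0.2], "fingers": -1},
    {"slide": [0, 0, 0], "delta_rot": [0, 0, 0], "fingers": -1}
  ]
}}

```text
time_s: 18.85
tcp_pos: [0.6102, -0.0915, 0.061]
eef_rot: [180.0, -0.1, -136.8]
contact_force: [-5.3, -3.0, 5.0]
gripper_width: 0.0006
gripper_force: 3.0
```

>>> {"method": "play_rows", "body": {
  "rows": [
    {"slide": [-0.02, 0, 0], "delta_rot": [0, 0, 0], "fingers": -1},
    {"slide": [0, 0, 0], "delta_rot": [0, 0, 0], "fingers": -1}
  ]
}}

```text
time_s: 19.1
tcp_pos: [0.6103, -0.0912, 0.0609]
eef_rot: [179.9, -0.3, -136.9]
contact_force: [-9.5, -10.7, 8.2]
gripper_width: 0.0003
gripper_force: 7.5
```

The latch is at its stop. Backing away and checking.

>>> {"method": "play_rows", "body": {
  "rows": [
    {"slide": [0.12, 0, 0], "delta_rot": [0, 0, 0], "fingers": -1},
    {"slide": [0.15, 0, -0.1], "delta_rot": [0, 0, 0], "fingers": -1},
    {"slide": [0, 0, -0.35], "delta_rot": [0, 0, 0], "fingers": -1},
    {"slide": [0, 0, -0.35], "delta_rot": [0, 0, 0], "fingers": -1},
    {"slide": [0.2, -0.2, -0.1], "delta_rot": [0, 0, 0], "fingers": -1},
    {"slide": [0.2, -0.3, 0], "delta_rot": [0, 0, 0], "fingers": -1},
    {"slide": [0.1, -0.3, 0], "delta_rot": [0, 0, 0], "fingers": -1},
    {"slide": [0, 0, 0], "delta_rot": [0, 0, 0], "fingers": -1}
  ]
}}

```text
time_s: 20.1
tcp_pos: [0.6112, -0.2585, 0.1961]
eef_rot: [-179.9, 0.0, -137.0]
contact_force: [-1.1, 0.6, 0.2]
gripper_width: 0.0008
gripper_force: 0.0
```

```bash
python3 - <<'E'
from h import *
a=r.capture("top"); b=r.capture("scene")
o=np.hstack([cv2.resize(a["image"][100:240,200:340],(400,400),interpolation=3),cv2.resize(b["image"][120:250,220:350],(400,400),interpolation=3)])
cv2.imwrite("pics/p4.png",o)
for n,X in (("bar",[.6281,-.0087,.058]),("tip locked",[.6814-.067,-.1421+.0702,.093])):
    u,v=px(a,X); print(n,(u-200)*400/140,(v-100)*400/140)
E
```

```text
bar 171.2292215276214 172.88326792209773
tip locked 237.95585709322592 176.76697700165155
```

View pics/p4.png

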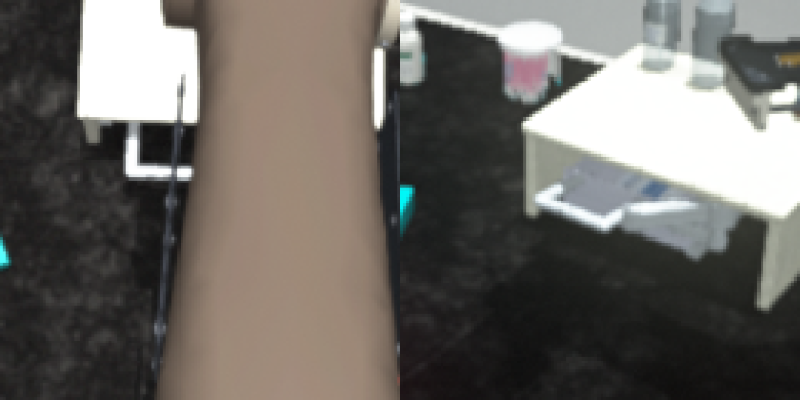

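The picture shows the handle bar at row 172, where the home position predicts 173. The wing has swung toward the tray (scene crop 660,208), the box is inside, and the gripper is clear of everything.

```bash
python3 -c "
from plant import r
print(r.close_job())"
```

```text
the job is handed in; nothing more can be done
None
```

I handed the job in at about 20 s: the slide box lies flat in the tray, the tray is pushed to its stop, the latch is turned clockwise to its stop and the arm is clear, but no verdict came back.

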